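# Load the glue gun and hold it ready over the carton seam

## Robot

A 6-joint arm with a two-finger parallel gripper is mounted at the origin on the work surface. World frame = base frame: x ahead of the robot, y to its left, z up, the work surface at z = 0. Lengths are in m, angles in rad, forces in N, time in s.
With the tool pointing down it reaches from about 0.35 to 0.925 m from the base axis. Payload 6.4 kg.
Tool frame: the origin (TCP) lies midway between the tips of the shut fingers; the grasp point (between the pads) lies 19 mm behind it (robot.grip_depth is the distance from the TCP to the grasp point, in m); z points along the fingers, y is the line along which they close (so a half turn about z gives the same grasp; the last joint's range is limited). The gripper opens to 94 mm and grips with 3 to 60 N. Pads are 16 mm wide; open, the fingers measure 119 mm over their backs; the gripper's body (75 mm by 177 mm) begins 78 mm behind the grasp point.
Start: joints at [0.954, 0.245, 1.558, -0, 1.339, -0.174], TCP at [0.279, 0.587, 0.205] pointing down, gripper open.
Joint ranges: [-3.13, 3.13], [-1.02, 2.26], [0.13, 2.54], [-0.95, 4.09], [0.21, 2.88], [-2.74, 2.74]. Speed limits (rad/s): [2.57, 2.57, 3.14, 3.14, 3.14, 3.14].

## Interface

Orientations are given as a rotation vector (axis times angle).
In Python, from plant import robot gives the robot as it stands.
- The arm moves only by the tool apply_moves, never from a script. Its argument "series" is a list of rows, each a list of 3 entries, a list of its own where there are three numbers: the shift along the tool's x, y, z each as a share of 500 mm, from -1 to 1, then the turn, a rotation vector about the tool's x, y, z each as a share of 180 degrees, from -1 to 1, then the closure, from 0 (fully open) to 1 (shut). In form: [[[tx, ty, tz], [wx, wy, wz], gripper], ...]. A call has 1 to 5 rows; each row is the pose to reach, as a shift and turn from the pose commanded when the call began, along the tool's axes at that moment, turning the shorter way round; what a row does not reach only later rows make up. A row lasts 1/8 s, in which the tool goes at most 62.5 mm and 10.7 degrees, less where a joint would pass 70% of its speed; a pose out of reach is approached as far as the arm can. A call with a number of a shift or a turn outside -1 to 1 is refused whole. A call with a gripper value outside its range is refused whole. The fingers move at their own pace and stop on an object; "squeeze" is the grip in N (left out, the last holds). Time passes only in rows, so rows that repeat a pose let the fingers close. It gives the time, the measured TCP pose, the force, the opening and the grip force at its end, in the units of the state.
- robot.read_state(): the state, without advancing time (a new reading comes with each control period).
- robot.camera(name): name is "scene" or "side" or "wrist"; returns a dict with "image" (384x512x3 uint8, red, green, blue), "depth" (384x512 float32, m along the optical axis (not along the pixel's ray), 0 where there is no reading), "mtx" (3x3 intrinsics, pixels), "view" (4x4, takes a point from world to camera coordinates). Camera axes: x right, y up, looking along -z (the intrinsics and any distortion apply to the point x, -y, -z); pixel columns grow to the right and rows downward; lengths in m; the calibration is good to about 2 mm. A picture is of the moment at which its call begins.
- robot.finish_job(): hands the job in; it is judged then, once.
Trained networks look in a picture, given as the dict that the camera call returned (one of the last four; its "shot" number tells which), for a name from the list of things; names that differ only in an ending like _2 or _b are one class to them, and where a whole thing is asked for, a point or a joint stands for the part that bears it (a point fixed in the world has none). Each returns a list of dicts, best first, with "score" (0 to 1); they miss things now and then, are a little off and sometimes report something else, mostly with a low value. They report only what shows in the picture. A call takes as long as a camera call. They do not tell look-alikes from the thing itself.
- robot.search_frame(label, picture): "location" ([column, row] in pixels, amid what is visible of it).
- robot.cut_out(label, picture): "mask" (384x512 bool, what is visible of it) and "location" ([column, row] in pixels, amid what is visible of it).
- robot.tip_of(label, picture): "location" ([column, row] in pixels: a listed point, or the origin of a listed thing).
The state is a dict: "clock": time; "joint_pos": joint angles; "qvel": joint speeds; "joint_efforts": joint torques, N m; "position": TCP position; "tool_rot": TCP orientation; "force": force on the tool from outside, world axes, zero at the start; "torque": the same for the moment, N m; "gripper_width": opening from 0.0 (shut) to 1.0 (fully open); "gripper_force": force on a finger pad.
Only numpy, scipy, OpenCV 4.12 (cv2) and the standard library are available. Lean on these libraries where they do the work, as an engineer would, in place of code of your own. Each camera call takes 0.05 s, during which the arm holds its last target. There are 200 camera calls.

## Task

The cordless glue gun stands nose down in its charging dock: take the full-length glue stick from the wooden rack and push it into the hole in the gun's rear until it stops. Then lift the loaded gun out of the dock by its handle and tip it to the working attitude, nose sloping down at about 45 degrees with the handle underneath the barrel. Finish while holding it still like that, with the nozzle tip a few centimetres above the middle of the seam on top of the carton and without touching the carton; leave the carton, the half sticks, the tape roll and the scissors where they are.

Things in the scene. Friction and masses are not known exactly. Their poses are not given: they have to be found in the camera images.
- gun: Grey cordless glue gun, 165 mm long, about 0.32 kg, loose, nose down in the dock. Origin: nozzle tip (20 mm above the table when docked). +z: along the barrel from nozzle to rear (up when docked); -x: along the handle. Brass nozzle and rubber nose to z = 50 mm, at most 25 mm across; barrel 40 mm across, z = 50 to 150; flared inlet collar 30 mm across, z = 150 to 165. Mass centre near gun_grip.
- gun_hole (a point): Centre of the mouth of the gun's rear hole, on the barrel axis (gun x = y = 0, z = 165 mm; 185 mm above the table when docked). Axes as the gun's: +z points out of the hole. A funnel narrows from about 24 to 13.5 mm across in the first 11 mm; the hole is 52 mm deep to a flat stop.
- gun_grip (a point): Grip point on the axis of the handle, midway along it (gun x = -68, y = 0, z = 122 mm; axes as the gun's). The handle is round, 34 mm thick, at right angles to the barrel, free from x = -20 to -112; trigger at x = -23 to -43, z = 89 to 105; battery block at its end, x = -112 to -134, 42 mm wide, z = 98 to 146. A grip of 50 to 60 N holds it well.
- dock: Black charging dock, fixed; origin under its holster's axis, z up, column to -x. Plate x = -150 to 45 mm, 100 wide, 12 thick. Holster tube 48 mm outside, 28 bore, rim 70 mm high: the gun's nose hangs 50 mm deep in it, barrel on the rim. Column x = -136 to -110, 118 mm high, carries the battery block between cheeks 59 mm wide over all, 130 high. The gun lifts straight up, free.
- stick: Full-length glue stick, off-white, round, 11.2 mm across, 100 mm long, 12 g, loose. Origin: centre of its lower end; z along the stick. It starts upright in one of the three holes of the rack, 30 mm deep in it, so that 70 mm stand out (its top 110 mm above the table).
- rack: Plywood block 52 x 145 x 40 mm (x, y, z), fixed to the table, origin at the centre of its underside; three holes 12.8 mm across and 30 mm deep in a row along its y axis, 46 mm apart (y = -46, 0, 46 mm).
- half_a: Half-used glue stick, 11.2 mm across, 60 mm long, standing in another hole of the rack (30 mm stand out). Origin: lower end. To be left.
- half_b: Half-used glue stick, 11.2 mm across, 55 mm long, standing in the remaining hole of the rack (25 mm stand out). Origin: lower end. To be left.
- carton: Closed brown carton, 100 x 130 x 70 mm (x, y, z), 0.45 kg, loose on a 3 mm cutting mat; origin at the centre of its underside. The two top flaps meet in a seam along its y axis.
- seam_mid (a point): Middle of the seam, at the centre of the carton's top face, 73 mm above the table. Axes as the carton's, z up.
- tape: Roll of brown tape lying flat, 96 mm across, 46 mm high, loose; origin at the centre of its underside. To be left.
- scissors: Scissors with white handles lying flat, about 160 mm long and 10 mm high, loose; origin at the pivot, blades to +x. To be left.
Not all that is in view belongs to the job. Of the things like the carton, leave any that is green or purple; of the rest the smaller one is meant.

How it is judged:
By the outcome, as a careful person would: the job done as asked, in the order asked, and still so for the second after the job is handed in, while the arm keeps its last pose, push and grip.
It also fails if it takes over 58 s, if anything falls off the work surface, if the arm or the gripper's body presses on something with over 40 N, if the wrist force passes 120 N, or if a joint passes its speed limit or range.

## Working session

There is one attempt and no reset: what is moved stays moved. The work goes in short steps, Python scripts to look and compute and a tool call to move; the robot and the scene stay as the last step left them, time stands still between calls to the robot, and variables do not carry over. Pictures are saved under pics/ and viewed, at most 10 in all, crops included, and the job is handed in when it is done.

Besides the shell and the picture viewer there is one more tool, called after "Emit:" in YAML: its name, and indented under it one key for each argument. apply_moves: Moves the arm, as the interface text tells. Shift numbers are shares of 500 mm and turn numbers shares of 180 degrees, none past 1 either way. Its arguments: {"type":"object","properties":{"series":{"type":"array","items":{"type":"array"}},"squeeze":{"type":"number"}},"required":["series"]}

```bash
ls; mkdir -p pics
cat > h.py <<'E'
import numpy as np, cv2
from scipy.spatial.transform import Rotation as R
from plant import robot
def save(c,n): cv2.imwrite('pics/'+n,c['image'][:,:,::-1])
def world(c,uv,d=None):
    u,v=uv; K=c['mtx']; 
    if d is None: d=c['depth'][int(round(v)),int(round(u))]
    p=np.array([(u-K[0,2])/K[0,0]*d,-(v-K[1,2])/K[1,1]*d,-d,1])
    return (np.linalg.inv(c['view'])@p)[:3]
def cloud(c,mask=None):
    K=c['mtx'];d=c['depth'];v,u=np.nonzero((d>0)&(mask if mask is not None else True))
    z=d[v,u];p=np.stack([(u-K[0,2])/K[0,0]*z,-(v-K[1,2])/K[1,1]*z,-z,1+0*z])
    return (np.linalg.inv(c['view'])@p)[:3].T
def ray_z(c,uv,z):
    a=world(c,uv,0.5);b=world(c,uv,1.0);t=(z-a[2])/(b[2]-a[2]);return a+t*(b-a)
E
python3 - <<'E'
from h import *
s=robot.read_state();print(s)
cs={n:robot.camera(n) for n in('scene','side')}
print(cs['scene'].keys())
cv2.imwrite('pics/a.png',np.vstack([cs[n]['image'] for n in cs])[:,:,::-1])
for n,c in cs.items():
    save(c,n+'0.png')
    print(n,c['view'].round(3).tolist(),c['mtx'].round(1).tolist())
    for l in('gun','stick','rack','carton','dock','half_a','tape','scissors'):
        for r in robot.cut_out(l,c)[:4]:
            p=cloud(c,r['mask']); print(l,round(r['score'],2),np.round(r['location']),r['mask'].sum(),p.min(0).round(3) if len(p) else '',p.max(0).round(3) if len(p) else '')
    for l in('gun_hole','gun_grip','seam_mid','stick','dock'):
        for r in robot.tip_of(l,c)[:3]: print('tip',l,round(r['score'],2),np.round(r['location'],1),world(c,r['location']).round(3))
E
```

```text
pics
{'clock': 0.0, 'joint_pos': array([ 9.53918779e-01,  2.45794494e-01,  1.55897040e+00, -1.14929787e-05,
        1.33866288e+00, -1.74131014e-01]), 'qvel': array([ 0.00054189, -0.00167735, -0.00108272,  0.00159721,  0.00151846,
        0.00060385]), 'joint_efforts': array([-7.87099834e-04, -4.15830338e+01, -3.14608097e+01,  6.85066148e-02,
        3.32548341e-02, -1.54320087e-04]), 'position': array([0.27815277, 0.5868422 , 0.20438131]), 'tool_rot': array([-6.89640903e-01, -3.06424798e+00,  2.66625569e-03]), 'force': array([ 0.07042715, -0.02617263,  0.11922042]), 'torque': array([-0.00706193, -0.0198118 , -0.04561289]), 'gripper_force': 0.0, 'gripper_width': 1.0018739768960516}
dict_keys(['image', 'depth', 'mtx', 'view', 'shot'])
scene [[-0.257, 0.966, 0.01, 0.095], [-0.833, -0.227, 0.505, 0.38], [0.491, 0.122, 0.863, -1.768], [0.0, 0.0, 0.0, 1.0]] [[445.9, 0.0, 253.9], [0.0, 445.9, 194.3], [0.0, 0.0, 1.0]]
gun 0.95 [313. 210.] 752 [ 0.35   0.204 -0.007] [0.608 0.253 0.189]
gun 0.29 [143. 194.] 739 [ 0.519 -0.422 -0.009] [ 0.593 -0.269  0.061]
rack 0.62 [144. 194.] 791 [ 0.501 -0
[... 1806 characters left out ...]
dock 0.63 [206. 196.] 1697 [ 0.433  0.174 -0.008] [0.641 0.361 0.131]
dock 0.32 [216. 170.] 858 [ 0.448  0.203 -0.006] [0.628 0.424 0.185]
tape 0.72 [249. 168.] 699 [ 0.659  0.188 -0.007] [0.803 0.309 0.048]
scissors 0.57 [378. 264.] 556 [ 0.624 -0.327 -0.005] [ 0.796 -0.242  0.013]
tip gun_hole 0.46 [277.7 218.8] [ 0.582 -0.027  0.072]
tip gun_grip 0.9 [199.7 167.8] [0.496 0.216 0.153]
tip seam_mid 0.94 [276.3 216.6] [ 0.586 -0.017  0.072]
tip seam_mid 0.89 [230.  271.7] [ 0.354 -0.102  0.094]
tip seam_mid 0.88 [142.1 215.4] [0.302 0.236 0.069]
tip stick 0.52 [220.8 149. ] [0.577 0.22  0.18 ]
tip stick 0.47 [370.5 325. ] [ 0.53  -0.398  0.039]
tip dock 0.63 [223.6 192.5] [0.569 0.207 0.024]
```

View pics/scene0.png

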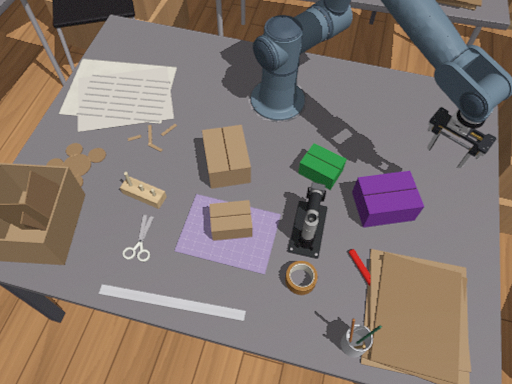

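View pics/side0.png

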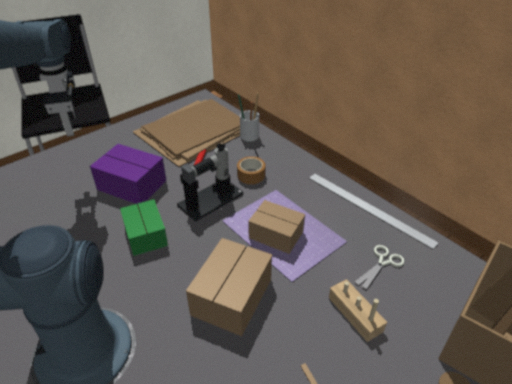

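Carton candidates in the scene picture are green (322,166), purple (387,198), large brown (227,157) and small brown on the mat (231,220). I choose the small brown one. Stick candidates are the three in the rack, with the tall one at scene (126,180) and side (374,308). I'll check these in one close crop while measuring.

Run:
```python
from h import *
s=robot.read_state();print('R',R.from_rotvec(s['tool_rot']).as_matrix().round(3).tolist())
a=robot.camera('scene');b=robot.camera('side')
def crop(c,u,v,w=55): return cv2.resize(c['image'][v-w*3//4:v+w*3//4,u-w:u+w],(400,300),interpolation=cv2.INTER_CUBIC)
cv2.imwrite('pics/crop1.png',np.vstack([np.hstack([crop(a,144,192,40),crop(b,358,312,50)]),np.hstack([crop(a,308,225,60),crop(b,215,178,60)])])[:,:,::-1])
P=np.vstack([cloud(a),cloud(b)]);Ps=[cloud(a),cloud(b)]
def sel(P,lo,hi): return P[((P>lo)&(P<hi)).all(1)]
for n,P in zip(('scene','side'),Ps):
    def rect(nm,lo,hi):
        q=sel(P,lo,hi); print(n,nm,len(q),'med z',np.median(q[:,2]).round(4),[np.round(x,4) for x in cv2.minAreaRect((q[:,:2]*1000).astype(np.float32))])
    rect('rack',(0.49,-.44,.034),(.61,-.25,.046))
    rect('carton',(0.48,-.12,.066),(.67,.08,.08))
    rect('dockplate',(0.40,.15,.006),(.67,.30,.018))
    rect('bigcarton',(0.2,-.25,.085),(.49,.02,.12))
    rect('tube',(0.55,.19,.055),(.62,.26,.075))
    for z0,z1 in((.08,.095),(.095,.11),(.05,.07)):
        q=sel(P,(0.49,-.44,z0),(.61,-.25,z1)); print('stick',len(q),q.mean(0).round(4), q.min(0).round(3),q.max(0).round(3))
    q=sel(P,(0.4,.15,.16),(.65,.3,.20)); print('gun top',len(q),q.min(0).round(3),q.max(0).round(3))
    q=sel(P,(0.4,.15,.175),(.65,.3,.20)); print('gun collar',len(q),q.mean(0).round(4),q.min(0).round(3),q.max(0).round(3))
    q=sel(P,(0.4,.15,.13),(.56,.3,.16)); print('handle',len(q),q.min(0).round(3),q.max(0).round(3),cv2.fitLine(q[:,:2].astype(np.float32),cv2.DIST_HUBER,0,.01,.01).ravel())
```

```text
R [[-0.904, 0.428, 0.0], [0.428, 0.904, -0.0], [-0.0, -0.0, -1.0]]
scene rack 502 med z 0.0386 [array([ 554.0261, -342.9226]), array([148.6486,  54.9118]), np.float64(80.4283)]
scene carton 1123 med z 0.0711 [array([586.838 , -22.1749]), array([105.3455, 129.7724]), np.float64(21.7552)]
scene dockplate 860 med z 0.0099 [array([550.7347, 225.6601]), array([149.5615, 225.8129]), np.float64(89.5721)]
scene bigcarton 1873 med z 0.0965 [array([ 355.0706, -107.2262]), array([190.8876, 141.044 ]), np.float64(25.5696)]
scene tube 74 med z 0.068 [array([595.7453, 228.1183]), array([31.74  , 47.1877]), np.float64(2.3565)]
stick 9 [ 0.5502 -0.3866  0.0886] [ 0.544 -0.391  0.082] [ 0.553 -0.384  0.095]
stick 15 [ 0.5466 -0.3889  0.104 ] [ 0.541 -0.394  0.096] [ 0.554 -0.384  0.109]
stick 39 [ 0.5558 -0.3394  0.059 ] [ 0.543 -0.392  0.05 ] [ 0.568 -0.294  0.069]
gun top 220 [0.453 0.205 0.16 ] [0.607 0.248 0.19 ]
gun collar 46 [0.5832 0.2283 0.1811] [0.571 0.215 0.175] [0.599 0.242 0.19 ]
handle 306 [0.452 0.199 0.131] [0.56  0.251 0.16 ] [0.9998596  0.01675933 0.5101401  0.22585438]
side rack 10
[... 305 characters left out ...]
at64(1.2783)]
side bigcarton 3798 med z 0.097 [array([ 353.0177, -105.7896]), array([189.3686, 142.8084]), np.float64(25.5127)]
side tube 94 med z 0.0667 [array([579.0356, 221.5533]), array([33.0196, 47.3352]), np.float64(58.5536)]
stick 20 [ 0.5396 -0.3893  0.0882] [ 0.538 -0.393  0.081] [ 0.545 -0.384  0.095]
stick 34 [ 0.5419 -0.3887  0.1043] [ 0.538 -0.394  0.095] [ 0.549 -0.382  0.11 ]
stick 90 [ 0.5493 -0.3405  0.0607] [ 0.537 -0.393  0.05 ] [ 0.564 -0.293  0.07 ]
gun top 212 [0.449 0.205 0.16 ] [0.602 0.249 0.184]
gun collar 44 [0.5851 0.2309 0.1803] [0.568 0.216 0.175] [0.599 0.246 0.184]
handle 404 [0.448 0.199 0.13 ] [0.56  0.247 0.16 ] [0.996227   0.08678578 0.49940002 0.21559685]
```

View pics/crop1.png

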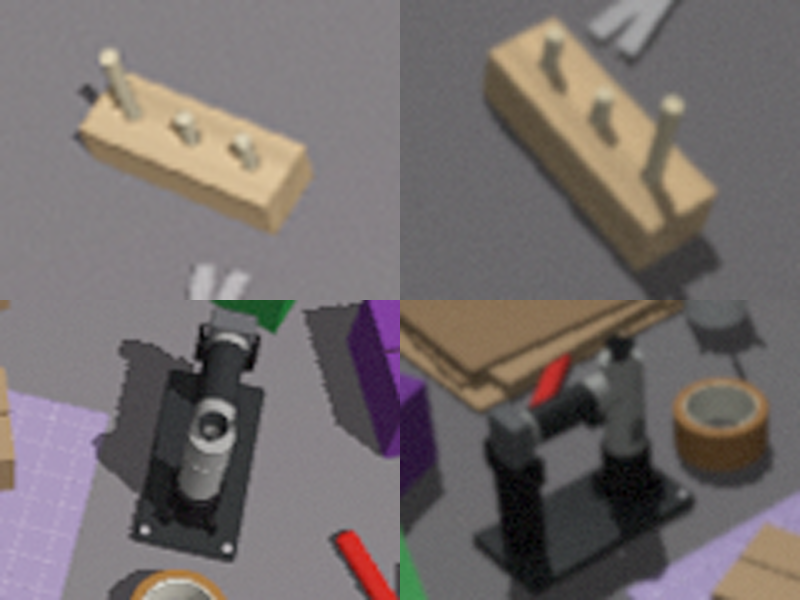

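The crop shows the tall stick at the rack's far end (scene crop 108,55), with the two short ones beside it. The gun's rear hole is at (212,420) and is empty. I'll move to the stick.

Emit:
apply_moves:
  series:
    - [[-0.4,-0.46,-0.16],[0,0,0],0.3]
    - [[-0.4,-0.46,-0.16],[0,0,0],0.5]
    - [[-0.4,-0.46,-0.16],[0,0,0],0.5]
    - [[-0.4,-0.46,-0.16],[0,0,0],0.5]
    - [[-0.4,-0.46,-0.16],[0,0,0],0.5]

```text
clock: 2.12
position: [0.3601, 0.2945, 0.2855]
tool_rot: [0.689, 3.064, 0.001]
force: [1.4, 0.4, 0.4]
gripper_width: 0.517
gripper_force: 0.0
```

Emit:
apply_moves:
  series:
    - [[-0.4,-0.46,0],[0,0,0],0.5]
    - [[-0.4,-0.46,0],[0,0,0],0.5]
    - [[-0.4,-0.46,0],[0,0,0],0.5]
    - [[-0.4,-0.46,0],[0,0,0],0.5]
    - [[-0.4,-0.46,0],[0,0,0],0.5]

```text
clock: 2.75
position: [0.4424, 0.0005, 0.2852]
tool_rot: [0.691, 3.063, 0.0]
force: [0.8, -0.1, 0.8]
gripper_width: 0.5
gripper_force: 0.0
```

Emit:
apply_moves:
  series:
    - [[-0.4,-0.46,0],[0,0,0.2],0.5]
    - [[-0.4,-0.46,0],[0,0,0.25],0.5]
    - [[-0.4,-0.46,0],[0,0,0.25],0.5]
    - [[-0.4,-0.46,0],[0,0,0.25],0.5]
    - [[-0.4,-0.46,0],[0,0,0.25],0.5]

```text
clock: 3.38
position: [0.5245, -0.2932, 0.2848]
tool_rot: [1.814, 2.565, 0.0]
force: [0.4, 0.9, 0.2]
gripper_width: 0.496
gripper_force: 0.0
```

```bash
cat >> h.py <<'E'
def go(pos,Rt,s=None):
    "print shift/turn shares from current pose to target"
    s=s or robot.read_state(); R0=R.from_rotvec(s['tool_rot'])
    t=R0.inv().apply(np.asarray(pos)-s['position'])/0.5
    w=(R0.inv()*Rt).as_rotvec()/np.pi
    print('shift',t.round(4),'turn',w.round(4)); return t,w
def down(yaw): # tool z down, tool y at yaw (deg)
    y=np.array([np.cos(np.radians(yaw)),np.sin(np.radians(yaw)),0]);z=np.array([0,0,-1.])
    return R.from_matrix(np.stack([np.cross(y,z),y,z],1))
E
python3 - <<'E'
from h import *
go((.5445,-.388,.25),down(-9.8))
E
```

```text
shift [-0.1921 -0.0255  0.0697] turn [1.000e-04 1.000e-04 1.625e-01]
```

Emit:
apply_moves:
  series:
    - [[-0.192,-0.025,0.07],[0,0,0.1625],0.5]
    - [[-0.192,-0.025,0.07],[0,0,0.1625],0.5]
    - [[-0.192,-0.025,0.07],[0,0,0.1625],0.5]

```text
clock: 3.75
position: [0.5439, -0.3875, 0.2471]
tool_rot: [-2.405, -2.016, 0.001]
force: [0.3, 0.0, 0.1]
gripper_width: 0.498
gripper_force: 0.0
```

Run:
```python
from h import *
s=robot.read_state();print(s['position'],s['joint_pos'].round(2))
c=robot.camera('wrist');save(c,'w1.png')
V=np.linalg.inv(c['view']);print('cam',V.round(3).tolist())
P=cloud(c)
def sel(P,lo,hi): return P[((P>lo)&(P<hi)).all(1)]
q=sel(P,(.49,-.44,.034),(.61,-.25,.046));print(len(q),np.median(q[:,2]),cv2.minAreaRect((q[:,:2]*1000).astype(np.float32)))
for z0,z1 in((.08,.1),(.1,.115)):
  q=sel(P,(0.49,-.44,z0),(.61,-.25,z1)); print('stick',len(q),q.mean(0).round(4), q.min(0).round(4),q.max(0).round(4))
for l in('stick',):
  for r in robot.cut_out(l,c)[:4]:
    p=cloud(c,r['mask']);print(r['score'],r['location'],p.min(0).round(3),p.max(0).round(3))
```

```text
[ 0.54388983 -0.38749245  0.24707022] [-0.79  0.26  1.47 -0.    1.42 -0.61]
cam [[0.985, 0.168, 0.051, 0.558], [-0.175, 0.946, 0.272, -0.308], [-0.003, -0.277, 0.961, 0.426], [0.0, 0.0, 0.0, 1.0]]
3936 0.039485599603343385 ((549.6929931640625, -341.1664733886719), (144.96253967285156, 52.03266143798828), 80.47730255126953)
stick 29 [ 0.5428 -0.382   0.0901] [ 0.5374 -0.3844  0.0813] [ 0.5473 -0.3807  0.0995]
stick 84 [ 0.5423 -0.3854  0.1084] [ 0.5372 -0.391   0.1001] [ 0.5472 -0.3804  0.1111]
0.69 [249.3, 183.9] [ 0.538 -0.39   0.044] [ 0.547 -0.38   0.111]
```

View pics/w1.png

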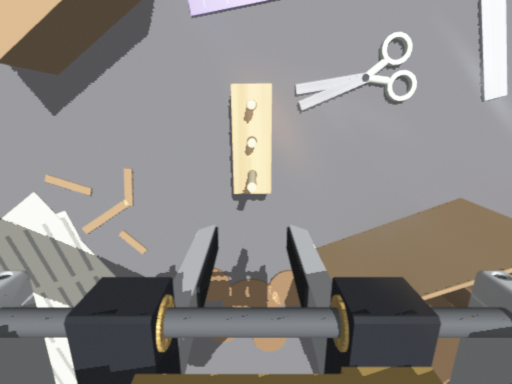

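The wrist picture shows the rack upright at (252,140), with the tall stick at its lower end, top at (252,187). The half sticks are at (252,142) and (251,104), clear of the fingers.

Run:
```python
from h import *
go((.5422,-.3864,.077),down(-9.6))
```

```text
shift [-0.0019 -0.0041  0.344 ] turn [-0.0003 -0.0002 -0.0003]
```

Emit:
apply_moves:
  series:
    - [[-0.002,-0.004,0.12],[0,0,0],0.5]
    - [[-0.002,-0.004,0.24],[0,0,0],0.5]
    - [[-0.002,-0.004,0.32],[0,0,0],0.5]
    - [[-0.002,-0.004,0.344],[0,0,0],0.5]
    - [[-0.002,-0.004,0.344],[0,0,0],0.5]
  squeeze: 30

```text
clock: 4.47
position: [0.5431, -0.386, 0.0785]
tool_rot: [2.398, 2.029, 0.0]
force: [0.2, -0.8, 0.2]
gripper_width: 0.5
gripper_force: 0.0
```

Emit:
apply_moves:
  series:
    - [[0,0,0],[0,0,0],1]
    - [[0,0,0],[0,0,0],1]
    - [[0,0,0],[0,0,0],1]
    - [[0,0,0],[0,0,0],1]
    - [[0,0,0],[0,0,0],1]
  squeeze: 30

```text
clock: 5.1
position: [0.5428, -0.3862, 0.0783]
tool_rot: [2.399, 2.027, 0.0]
force: [0.7, 0.6, 2.1]
gripper_width: 0.115
gripper_force: 30.0
```

Emit:
apply_moves:
  series:
    - [[0,0,-0.12],[0,0,0],1]
    - [[0,0,-0.24],[0,0,0],1]
    - [[0,0,-0.36],[0,0,0],1]
    - [[0,0,-0.44],[0,0,0],1]

```text
clock: 5.6
position: [0.5431, -0.3865, 0.3015]
tool_rot: [2.397, 2.025, 0.001]
force: [-0.5, -0.4, -0.6]
gripper_width: 0.109
gripper_force: 30.0
```

Emit:
apply_moves:
  series:
    - [[0.62,-0.065,0],[0,0,-0.28],1]
    - [[0.62,-0.065,0],[0,0,-0.28],1]
    - [[0.62,-0.065,0],[0,0,-0.28],1]
    - [[0.62,-0.065,0],[0,0,-0.28],1]
    - [[0.62,-0.065,0],[0,0,-0.28],1]

```text
clock: 6.22
position: [0.5621, -0.073, 0.2977]
tool_rot: [1.302, 2.859, 0.0]
force: [0.1, -0.5, -0.0]
gripper_width: 0.109
gripper_force: 30.0
```

Run:
```python
from h import *
s=robot.read_state();print(s['position'],s['joint_pos'].round(2),s['gripper_width'],s['clock'])
go((.50,.17,.300),down(90))
```

```text
[ 0.56211315 -0.07295434  0.2977143 ] [-0.33 -0.01  1.67  0.    1.48 -1.05] 0.10928892133755158 6.225
shift [ 0.4481  0.2253 -0.0045] turn [ 0.     0.    -0.272]
```

Run:
```python
from h import *
go((.635,.228,.300),down(90))
```

```text
shift [ 0.3584  0.5051 -0.0045] turn [ 0.     0.    -0.272]
```

Emit:
apply_moves:
  series:
    - [[0.358,0.505,-0.005],[0,0,-0.272],1]
    - [[0.358,0.505,-0.005],[0,0,-0.272],1]
    - [[0.358,0.505,-0.005],[0,0,-0.272],1]
    - [[0.358,0.505,-0.005],[0,0,-0.272],1]
    - [[0.358,0.505,-0.005],[0,0,-0.272],1]

```text
clock: 6.85
position: [0.6368, 0.2277, 0.3001]
tool_rot: [-0.0, -3.142, 0.0]
force: [1.1, -0.0, 0.4]
gripper_width: 0.114
gripper_force: 30.0
```

Emit:
apply_moves:
  series:
    - [[0,0,0],[0,0,0],1]
    - [[0,0,0],[0,0,0],1]

```text
clock: 7.1
position: [0.6365, 0.2252, 0.2999]
tool_rot: [-0.008, -3.141, 0.001]
force: [-0.8, -0.6, 0.2]
gripper_width: 0.112
gripper_force: 30.0
```

Run:
```python
from h import *
s=robot.read_state();print(s['position'],s['joint_pos'].round(2),s['clock'])
go((.635,.228,.300),down(90))
c=robot.camera('wrist');save(c,'w2.png')
P=cloud(c)
def sel(P,lo,hi): return P[((P>lo)&(P<hi)).all(1)]
for n,lo,hi in(('collar',(.55,.19,.172),(.615,.27,.20)),('handle',(.45,.19,.13),(.55,.27,.165)),('block',(.42,.19,.14),(.475,.27,.17)),('stick',(.6,.2,.21),(.66,.25,.245))):
  q=sel(P,lo,hi); print(n,len(q),q.mean(0).round(4),q.min(0).round(4),q.max(0).round(4),[np.round(x,1) for x in cv2.minAreaRect((q[:,:2]*1000).astype(np.float32))])
for l in('gun_hole','gun_grip','stick','dock'):
  for r in robot.tip_of(l,c)[:2]:print(l,r['score'],np.round(r['location'],1),world(c,r['location']).round(4),'at z=.185',ray_z(c,r['location'],.185).round(4))
```

```text
[0.63651179 0.22517105 0.2998792 ] [ 0.17  0.25  1.39 -0.    1.51 -1.39] 7.1
shift [ 0.0031  0.0056 -0.0002] turn [-0.0002 -0.0002 -0.0015]
collar 503 [0.5832 0.2313 0.1812] [0.5692 0.2172 0.1721] [0.5967 0.245  0.1862] [array([583. , 231.1]), array([27.8, 27.5]), np.float64(89.7)]
handle 3205 [0.4999 0.229  0.1562] [0.4501 0.1992 0.13  ] [0.5496 0.2568 0.165 ] [array([499.8, 228.9]), array([100. ,  57.2]), np.float64(1.3)]
block 1321 [0.4628 0.2283 0.1631] [0.4483 0.2074 0.141 ] [0.475  0.2493 0.168 ] [array([461.9, 228.2]), array([26.4, 41.7]), np.float64(2.0)]
stick 52 [0.633  0.2243 0.2381] [0.6315 0.219  0.2313] [0.6377 0.2297 0.2445] [array([634.2, 223.9]), array([ 5.1, 10.9]), np.float64(10.4)]
gun_hole 0.85 [256.2 143.5] [0.5889 0.2305 0.1322] at z=.185 [0.5837 0.2298 0.185 ]
gun_grip 0.73 [254.3  72.1] [0.5125 0.2283 0.1571] at z=.185 [0.5162 0.228  0.185 ]
stick 0.64 [248.  205.5] [0.6322 0.2217 0.2409] at z=.185 [0.6504 0.2207 0.185 ]
```

View pics/w2.png

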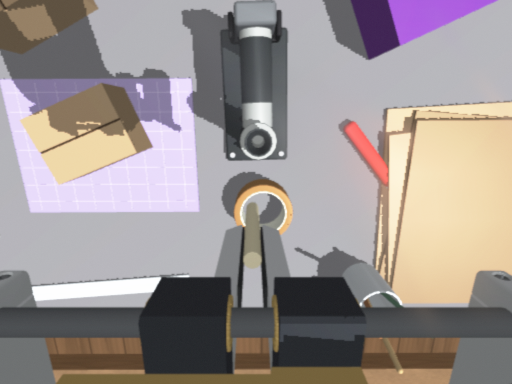

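The picture shows the gun's hole at (257,143), the handle running up to the block at (255,12), and the stick hanging vertical in the fingers with its lower end at (250,207). Next I'll hover over the hole.

Run:
```python
from h import *
s=robot.read_state();print(s['position'])
go((.583,.2315,.272),down(90))
```

```text
[0.63677983 0.22419225 0.30059409]
shift [0.1077 0.0139 0.0572] turn [-0.      0.0001 -0.0021]
```

Emit:
apply_moves:
  series:
    - [[0.07,0.012,0.0],[0,0,0],1]
    - [[0.107,0.012,0.03],[0,0,0],1]
    - [[0.107,0.012,0.057],[0,0,0],1]
    - [[0.107,0.012,0.057],[0,0,0],1]
    - [[0.107,0.012,0.057],[0,0,0],1]

```text
clock: 7.98
position: [0.584, 0.2314, 0.272]
tool_rot: [0.008, 3.141, 0.0]
force: [-0.4, 0.4, -0.1]
gripper_width: 0.112
gripper_force: 30.0
```

Run:
```python
from h import *
c=robot.camera('wrist')
for i in range(5):
  s=robot.read_state();print(s['position'].round(4),s['tool_rot'].round(4),s['clock'])
  d=robot.camera('scene')
P=cloud(c)
def sel(P,lo,hi): return P[((P>lo)&(P<hi)).all(1)]
for z in(.20,.21,.22,.23,.24,.25,.26):
  q=sel(P,(.55,.2,z),(.62,.25,z+.01))
  if len(q):print(z,len(q),q.mean(0).round(4),q.min(0).round(4),q.max(0).round(4))
q=sel(P,(.55,.19,.172),(.615,.27,.19));print('collar',q.min(0),q.max(0))
go((.583,.2315,.272),down(90))
x=c['image'][60:324,150:360];e=d['image'][160:250,260:360]
cv2.imwrite('pics/w3.png',np.hstack([cv2.resize(x,(400,500)),cv2.resize(e,(400,500))])[:,:,::-1])
```

```text
[0.5841 0.2315 0.2723] [8.0000e-03 3.1407e+00 2.0000e-04] 8.025
[0.584  0.2316 0.2723] [7.9000e-03 3.1406e+00 3.0000e-04] 8.075
[0.5839 0.2316 0.2723] [7.7000e-03 3.1406e+00 3.0000e-04] 8.125
[0.5838 0.2317 0.2723] [7.5000e-03 3.1407e+00 3.0000e-04] 8.175
[0.5837 0.2317 0.2722] [7.4000e-03 3.1409e+00 2.0000e-04] 8.225
0.2 25 [0.5804 0.2307 0.2069] [0.5792 0.226  0.2034] [0.5831 0.236  0.21  ]
0.21 42 [0.5805 0.2307 0.2155] [0.5791 0.2254 0.2102] [0.5845 0.236  0.2195]
0.22 44 [0.5805 0.2311 0.2251] [0.579  0.2255 0.2204] [0.5844 0.2365 0.2297]
0.23 58 [0.5804 0.231  0.2349] [0.5788 0.2258 0.2302] [0.584  0.2364 0.2399]
0.24 59 [0.5801 0.231  0.2451] [0.5787 0.226  0.2401] [0.5831 0.2362 0.2497]
0.25 70 [0.5804 0.2311 0.2551] [0.5786 0.2255 0.2501] [0.5847 0.2366 0.2598]
0.26 82 [0.5802 0.2311 0.2649] [0.5787 0.2257 0.2604] [0.5838 0.2365 0.2696]
collar [0.56903271 0.21674223 0.1723353 ] [0.59500156 0.24528472 0.18665713]
shift [ 0.0011 -0.0004  0.0001] turn [ 0.      0.0002 -0.0015]
```

View pics/w3.png

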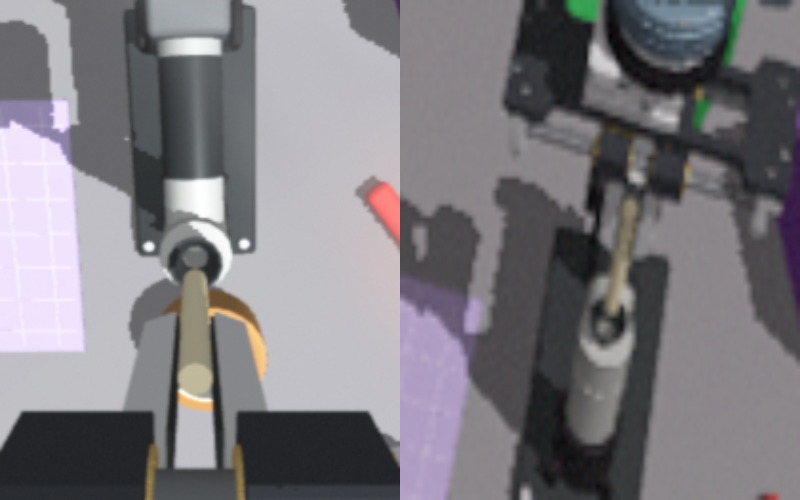

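The stick hangs vertical, its end just above the funnel (left crop 195,270) and in line with the hole. Axis x/y agrees with the collar within 0.5 mm.

Emit:
apply_moves:
  series:
    - [[0,0,0.02],[0,0,0],1]
    - [[0,0,0.04],[0,0,0],1]
    - [[0,0,0.06],[0,0,0],1]
    - [[0,0,0.08],[0,0,0],1]
    - [[0,0,0.08],[0,0,0],1]

```text
clock: 8.9
position: [0.5826, 0.2316, 0.2303]
tool_rot: [-0.007, -3.139, 0.001]
force: [-1.1, -0.4, -0.4]
gripper_width: 0.11
gripper_force: 30.0
```

Emit:
apply_moves:
  series:
    - [[0,0,0.015],[0,0,0],1]
    - [[0,0,0.03],[0,0,0],1]
    - [[0,0,0.045],[0,0,0],1]
    - [[0,0,0.05],[0,0,0],1]
    - [[0,0,0.05],[0,0,0],1]

```text
clock: 9.52
position: [0.5832, 0.2317, 0.2065]
tool_rot: [-0.007, -3.141, 0.0]
force: [-0.6, 0.0, -0.2]
gripper_width: 0.111
gripper_force: 30.0
```

Emit:
apply_moves:
  series:
    - [[0,0,0.006],[0,0,0],1]
    - [[0,0,0.01],[0,0,0],1]
    - [[0,0,0.014],[0,0,0],1]
    - [[0,0,0.016],[0,0,0],1]

```text
clock: 10.02
position: [0.5841, 0.2319, 0.2016]
tool_rot: [0.007, 3.139, 0.001]
force: [-3.6, -1.1, 12.4]
gripper_width: 0.113
gripper_force: 30.0
```

Emit:
apply_moves:
  series:
    - [[0,0,0.014],[0,0,0],0.7]
    - [[0,0,0.012],[0,0,0],0.4]
    - [[0,0,0.01],[0,0,0],0.4]

```text
clock: 10.4
position: [0.5831, 0.2316, 0.1933]
tool_rot: [-0.007, -3.141, 0.0]
force: [0.1, 0.1, 0.9]
gripper_width: 0.397
gripper_force: 0.0
```

Emit:
apply_moves:
  series:
    - [[0,0,-0.06],[0,0,0],0.2]
    - [[0,0,-0.16],[0,0,0],0.1]
    - [[0,0,-0.2],[0,0,0],0.1]
    - [[0.06,0,-0.2],[0,0,0],0.1]
    - [[0.06,0,-0.2],[0,0,0],0.1]

```text
clock: 11.02
position: [0.5522, 0.232, 0.2932]
tool_rot: [-0.006, -3.141, 0.0]
force: [0.6, 0.0, 0.1]
gripper_width: 0.895
gripper_force: 0.0
```

Run:
```python
from h import *
s=robot.read_state();print(s['position'],s['gripper_width'],s['clock'])
def sel(P,lo,hi): return P[((P>lo)&(P<hi)).all(1)]
for n in('wrist','side'):
  c=robot.camera(n);P=cloud(c)
  for nm,lo,hi in(('stick',(.56,.205,.192),(.61,.255,.245)),('collar',(.55,.19,.172),(.615,.27,.187)),('block',(.42,.19,.14),(.475,.27,.172)),('handle',(.48,.2,.145),(.54,.26,.172))):
    q=sel(P,lo,hi)
    if len(q):print(n,nm,len(q),q.mean(0).round(4),q.min(0).round(4),q.max(0).round(4),[np.round(x,1) for x in cv2.minAreaRect((q[:,:2]*1000).astype(np.float32))])
go((.5155,.2293,.26),down(91.3))
go((.5155,.2293,.124),down(91.3))
```

```text
[0.55219014 0.23203259 0.29318538] 0.8946259491705645 11.025
wrist stick 272 [0.5809 0.2309 0.2202] [0.5777 0.2253 0.1923] [0.5887 0.2362 0.2341] [array([583.2, 230.9]), array([10.6, 10.8]), np.float64(75.9)]
wrist collar 337 [0.5815 0.2311 0.1818] [0.569  0.2167 0.1722] [0.5949 0.245  0.1867] [array([581.9, 230.9]), array([28.3, 25.8]), np.float64(89.5)]
wrist block 1001 [0.4614 0.2286 0.1637] [0.4486 0.2073 0.146 ] [0.4747 0.2493 0.1675] [array([461.6, 228.3]), array([42. , 26.1]), np.float64(89.7)]
wrist handle 1588 [0.5093 0.2295 0.1555] [0.4806 0.2122 0.1452] [0.54   0.2462 0.1605] [array([510.3, 229.2]), array([59.4, 33.7]), np.float64(0.5)]
side stick 44 [0.583  0.2267 0.2143] [0.5767 0.2218 0.1934] [0.5906 0.2329 0.2327] [array([583.9, 227.7]), array([15.2,  9.6]), np.float64(10.5)]
side collar 48 [0.5833 0.2281 0.1797] [0.5708 0.2148 0.1729] [0.5978 0.2416 0.1864] [array([582.8, 228.1]), array([22.7, 26.9]), np.float64(56.6)]
side block 144 [0.4577 0.2202 0.1573] [0.4479 0.2038 0.1405] [0.4747 0.2494 0.1675] [array([460.5, 227. ]), array([25.3, 46.1]), np.float64(5.3)]
side handle 154 [0.5093 0.2209 0.1535] [0.4802 0.2083 0.1453] [0.5393 0.2376 0.1594] [array([509.8, 223.4]), array([59.1, 28.5]), np.float64(2.1)]
shift [ 0.0754 -0.0053  0.0658] turn [-0.0001 -0.0003 -0.0087]
shift [ 0.0752 -0.0052  0.3378] turn [-0.0001 -0.0003 -0.0087]
```

Emit:
apply_moves:
  series:
    - [[0.076,-0.004,0.0],[0,0,-0.006],0]
    - [[0.076,-0.004,0.08],[0,0,-0.006],0]
    - [[0.076,-0.004,0.17],[0,0,-0.006],0]
    - [[0.076,-0.004,0.25],[0,0,-0.006],0]
    - [[0.076,-0.004,0.27],[0,0,-0.006],0]

```text
clock: 11.75
position: [0.5137, 0.2294, 0.1551]
tool_rot: [0.022, -3.135, 0.002]
force: [-0.1, 0.4, 0.8]
gripper_width: 0.997
gripper_force: 0.0
```

Run:
```python
from h import *
s=robot.read_state();print(s['position'],s['force'],s['gripper_width'])
go((.514,.2295,.1235),down(91))
```

```text
[0.5136623  0.22940478 0.15510195] [-0.05392164  0.35533182  0.79815462] 0.9970861689050192
shift [-0.0011  0.0003  0.0632] turn [-0.0004 -0.002  -0.0011]
```

Emit:
apply_moves:
  series:
    - [[0,0,0.04],[0,0,0],0]
    - [[0,0,0.063],[0,0,0],0]
    - [[0,0,0.063],[0,0,0],0.3]
  squeeze: 57

```text
clock: 12.12
position: [0.5151, 0.23, 0.1269]
tool_rot: [0.022, -3.141, 0.0]
force: [-0.6, 0.4, -0.3]
gripper_width: 0.925
gripper_force: 0.0
```

Emit:
apply_moves:
  series:
    - [[0,0,0],[0,0,0],1]
    - [[0,0,0],[0,0,0],1]
    - [[0,0,0],[0,0,0],1]
    - [[0,0,0],[0,0,0],1]
    - [[0,0,0],[0,0,0],1]
  squeeze: 57

```text
clock: 12.75
position: [0.5152, 0.2301, 0.1274]
tool_rot: [-0.022, 3.141, -0.0]
force: [-0.1, -0.8, -0.1]
gripper_width: 0.4
gripper_force: 0.0
```

Emit:
apply_moves:
  series:
    - [[-0.001,0,0.008],[0,0,0],0.55]
    - [[-0.001,0,0.008],[0,0,0],0.58]
    - [[-0.001,0,0.008],[0,0,0],1]
    - [[-0.001,0,0.008],[0,0,0],1]
    - [[-0.001,0,0.008],[0,0,0],1]
  squeeze: 57

```text
clock: 13.38
position: [0.5156, 0.23, 0.1231]
tool_rot: [0.022, -3.141, 0.0]
force: [-0.3, -0.1, -2.1]
gripper_width: 0.348
gripper_force: 57.0
```

Emit:
apply_moves:
  series:
    - [[0,0,0],[0,0,0],1]
    - [[0,0,0],[0,0,0],1]
    - [[0,0,0],[0,0,0],1]

```text
clock: 13.75
position: [0.5156, 0.23, 0.1231]
tool_rot: [0.022, -3.141, 0.0]
force: [0.7, -0.0, -2.7]
gripper_width: 0.351
gripper_force: 57.0
```

Emit:
apply_moves:
  series:
    - [[0,0,-0.03],[0,0,0],1]
    - [[0,0,-0.08],[0,0,0],1]
    - [[0,0,-0.16],[0,0,0],1]
    - [[0,0,-0.24],[0,0,0],1]
    - [[0,0,-0.32],[0,0,0],1]

```text
clock: 14.38
position: [0.5155, 0.23, 0.2856]
tool_rot: [-0.022, 3.141, 0.0]
force: [0.3, -0.1, -2.6]
gripper_width: 0.346
gripper_force: 57.0
```

Emit:
apply_moves:
  series:
    - [[0,0,-0.04],[0,0,0],1]
    - [[0,0,-0.06],[0,0,0],1]
    - [[0,0,-0.06],[0,0,0],1]

```text
clock: 14.75
position: [0.5155, 0.23, 0.3128]
tool_rot: [0.022, -3.141, 0.0]
force: [-0.1, 1.0, -3.3]
gripper_width: 0.353
gripper_force: 57.0
```

```bash
cat >> h.py <<'E'
SEAM=np.array([.585,-.0213,.073])
def final(a=50,h=.035,x=-.068,z=.103):
    a=np.radians(a);f=np.array([np.cos(a),-np.sin(a),0]);u=np.array([0,0,1.])
    zg=(u-f)/2**.5;xg=(f+u)/2**.5;yg=np.cross(zg,xg)
    return SEAM+[0,0,h]+x*xg+z*zg, R.from_matrix(np.stack([-xg,yg,-zg],1))
E
python3 - <<'E'
from h import *
s=robot.read_state();print(s['position'],s['joint_pos'].round(2),s['gripper_width'],s['force'],s['clock'])
p,r=final(); print(p,r.as_matrix().round(2).tolist())
t,w=go(p+[0,0,.10],r)
# halfway orientation row check: tip path
R0=R.from_rotvec(s['tool_rot'])
for k in(.25,.5,.75,1):
    Rk=R0*R.from_rotvec(w*np.pi*k);pk=s['position']+R0.apply(t*.5*k)
    print(k,pk.round(3),'tip',(pk+Rk.apply([-.068,0,.103])).round(3),'block',(pk+Rk.apply([.066,0,.0])).round(3))
c=robot.camera('side');save(c,'s2.png')
E
```

```text
[0.51552831 0.2300194  0.31279687] [ 0.22 -0.02  1.66  0.    1.51 -1.37] 0.35341402365851826 [-0.09720984  0.97314172 -3.30437098] 14.75
[0.50727717 0.07132646 0.13274874] [[-0.45, 0.77, 0.45], [0.54, 0.64, -0.54], [-0.71, 0.0, -0.71]]
shift [ 0.0209 -0.3171  0.1602] turn [ 0.1106 -0.2333  0.2674]
0.25 [0.513 0.19  0.293] tip [0.597 0.167 0.205] block [0.45  0.203 0.28 ]
0.5 [0.511 0.151 0.273] tip [0.602 0.102 0.204] block [0.455 0.174 0.248]
0.75 [0.509 0.111 0.253] tip [0.598 0.039 0.206] block [0.464 0.142 0.216]
1 [0.507 0.071 0.233] tip [ 0.585 -0.021  0.208] block [0.477 0.107 0.186]
```

View pics/s2.png

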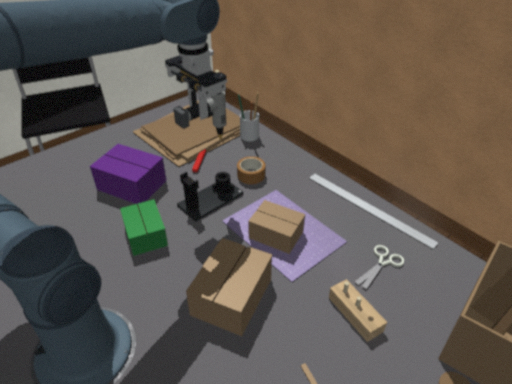

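The gun is clear of the dock (nozzle at about (221,133)) and held upright.

Emit:
apply_moves:
  series:
    - [[0.003,-0.045,0.022],[0.016,-0.033,0.038],1]
    - [[0.006,-0.09,0.045],[0.032,-0.067,0.076],1]
    - [[0.009,-0.135,0.068],[0.047,-0.1,0.114],1]
    - [[0.012,-0.18,0.091],[0.063,-0.133,0.153],1]
    - [[0.0125,-0.19,0.096],[0.066,-0.14,0.16],1]

```text
clock: 15.42
position: [0.5081, 0.1345, 0.2609]
tool_rot: [0.665, 2.613, -0.282]
force: [0.9, 0.1, -2.3]
gripper_width: 0.348
gripper_force: 57.0
```

Run:
```python
from h import *
s=robot.read_state();print(s['position'],s['joint_pos'].round(2),s['gripper_width'],s['force'])
p,r=final(); go(p+[0,0,.08],r)
```

```text
[0.50806862 0.13447001 0.26090103] [ 0.24 -0.23  1.99 -0.42  1.12 -0.7 ] 0.34772634559565285 [ 0.87044281  0.06023299 -2.34328832]
shift [-0.0069 -0.1014  0.122 ] turn [ 0.0434 -0.0944  0.1078]
```

Emit:
apply_moves:
  series:
    - [[-0.002,-0.03,0.035],[0.012,-0.027,0.03],1]
    - [[-0.004,-0.06,0.07],[0.025,-0.053,0.06],1]
    - [[-0.006,-0.09,0.105],[0.037,-0.08,0.093],1]
    - [[-0.007,-0.101,0.122],[0.0434,-0.0944,0.1078],1]
    - [[-0.007,-0.101,0.122],[0.0434,-0.0944,0.1078],1]

```text
clock: 16.05
position: [0.5087, 0.0719, 0.2136]
tool_rot: [1.012, 2.174, -0.418]
force: [-1.4, 0.5, -1.5]
gripper_width: 0.349
gripper_force: 57.0
```

Run:
```python
from h import *
s=robot.read_state();print(s['position'],s['joint_pos'].round(2),s['gripper_width'],s['force'])
p,r=final(); go(p+[0,0,.08],r); go(p,r)
im=[]
for n in('scene','side'):
  c=robot.camera(n);im.append(c['image'])
  for l in('gun','gun_hole','seam_mid'):
    for t in robot.tip_of(l,c)[:2]: print(n,l,round(t['score'],2),np.round(t['location'],1),world(c,t['location']).round(4))
  K=c['mtx']
  q=s['position']+R.from_rotvec(s['tool_rot']).apply([-.068,0,.103]);v=c['view']@[*q,1]
  print('pred tip',q.round(4),K[0,0]*v[0]/-v[2]+K[0,2],K[1,1]*-v[1]/-v[2]+K[1,2])
  h=s['position']+R.from_rotvec(s['tool_rot']).apply([-.068,0,.103-.165]);v=c['view']@[*h,1]
  print('pred hole',h.round(4),K[0,0]*v[0]/-v[2]+K[0,2],K[1,1]*-v[1]/-v[2]+K[1,2])
cv2.imwrite('pics/f1.png',np.hstack([cv2.resize(im[0][110:260,180:330],(400,400)),cv2.resize(im[1][110:260,180:330],(400,400))])[:,:,::-1])
```

```text
[0.50865608 0.07191427 0.21359855] [ 0.27 -0.18  2.14 -0.87  1.   -0.01] 0.34909623769516157 [-1.35423987  0.52133059 -1.54144494]
shift [ 0.0018 -0.0029  0.0006] turn [ 0.0004 -0.0004  0.0003]
shift [ 0.1148 -0.0029  0.1139] turn [ 0.0004 -0.0004  0.0003]
scene gun 0.78 [228.9 196.6] [ 0.5902 -0.0193  0.1984]
scene gun_hole 0.94 [267.6 164.2] [0.5146 0.0753 0.2966]
scene seam_mid 0.84 [229.4 149.5] [ 0.3586 -0.0903  0.0999]
scene seam_mid 0.68 [388.5 189.5] [0.3741 0.4516 0.0978]
pred tip [ 0.5865 -0.0206  0.1887] 228.98487546897 197.0959938044858
pred hole [0.5115 0.0686 0.3055] 265.66477052521077 160.9891090562844
side gun 0.75 [279.5 186.8] [0.7414 0.1314 0.001 ]
side gun_hole 0.57 [236.2 144.9] [0.513  0.063  0.3062]
side seam_mid 0.97 [229.7 270. ] [ 0.354  -0.1008  0.0992]
side seam_mid 0.88 [280.1 216.7] [ 0.5945 -0.0238  0.0703]
pred tip [ 0.5865 -0.0206  0.1887] 278.86126105442384 185.1050604238497
pred hole [0.5115 0.0686 0.3055] 234.32439017481582 144.4059045360635
```

View pics/f1.png

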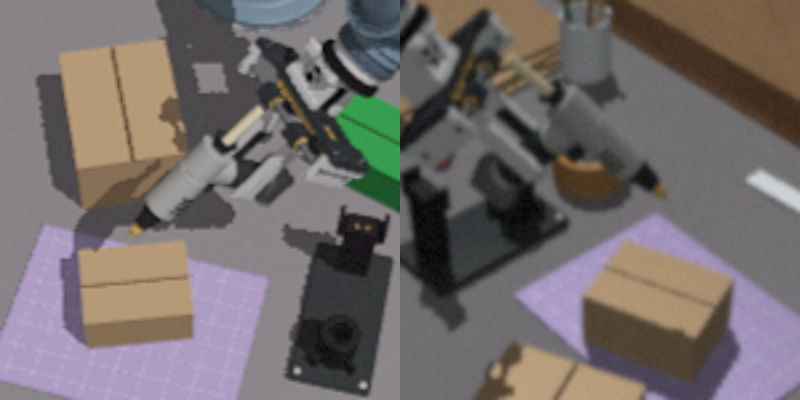

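The tip matches the prediction and the attitude is right: nozzle at left crop (137,232), handle below the barrel. Joint 4 is near its limit, so I'll swing further round, to about 75°, before descending.

Run:
```python
from h import *
p,r=final(75,.035); go(p+[0,0,.07],r)
```

```text
shift [0.008  0.0955 0.0353] turn [0.1    0.0005 0.0969]
```

Emit:
apply_moves:
  series:
    - [[0.002,0.025,0.009],[0.025,0,0.024],1]
    - [[0.004,0.05,0.018],[0.05,0,0.048],1]
    - [[0.006,0.08,0.028],[0.08,0,0.078],1]
    - [[0.008,0.0955,0.035],[0.1,0,0.097],1]
    - [[0.008,0.0955,0.035],[0.1,0,0.097],1]

```text
clock: 17.08
position: [0.5545, 0.0959, 0.2019]
tool_rot: [1.489, 1.942, -0.618]
force: [0.0, 0.7, -3.1]
gripper_width: 0.353
gripper_force: 57.0
```

Run:
```python
from h import *
s=robot.read_state();print(s['position'],s['joint_pos'].round(2),s['gripper_width'],s['force'])
p,r=final(75,.037); go(p+[0,0,.03],r); go(p,r)
```

```text
[0.55449572 0.09588938 0.2019488 ] [ 0.32  0.17  1.81 -0.82  1.33  0.34] 0.3525716533443173 [ 0.04554283  0.74407838 -3.08640774]
shift [ 0.0524 -0.0017  0.0528] turn [0.0001 0.0004 0.0002]
shift [ 0.0949 -0.0017  0.0952] turn [0.0001 0.0004 0.0002]
```

Emit:
apply_moves:
  series:
    - [[0.025,-0.001,0.025],[0,0,0],1]
    - [[0.05,-0.0015,0.05],[0,0,0],1]
    - [[0.075,-0.0015,0.075],[0,0,0],1]
    - [[0.095,-0.0015,0.095],[0,0,0],1]
    - [[0.095,-0.0015,0.095],[0,0,0],1]

```text
clock: 17.7
position: [0.5516, 0.0948, 0.1332]
tool_rot: [1.489, 1.943, -0.622]
force: [0.1, -0.2, -3.8]
gripper_width: 0.351
gripper_force: 57.0
```

Emit:
apply_moves:
  series:
    - [[0,0,0],[0,0,0],1]
    - [[0,0,0],[0,0,0],1]

```text
clock: 17.95
position: [0.5532, 0.0954, 0.1359]
tool_rot: [1.49, 1.94, -0.617]
force: [0.3, -0.4, -3.3]
gripper_width: 0.351
gripper_force: 57.0
```

Run:
```python
from h import *
s=robot.read_state();print(s['position'],s['joint_pos'].round(2),s['gripper_width'],s['force'])
p,r=final(75,.037); go(p,r)
print('tip',s['position']+R.from_rotvec(s['tool_rot']).apply([-.068,0,.103]))
im=[]
for n in('scene','side'):
  c=robot.camera(n);im.append(c['image']);K=c['mtx']
  for l in('gun','gun_hole','seam_mid'):
    for t in robot.tip_of(l,c)[:3]: print(n,l,round(t['score'],2),np.round(t['location'],1),world(c,t['location']).round(4))
  for nm,q in(('tip',[-.068,0,.103]),('hole',[-.068,0,-.062])):
    h=s['position']+R.from_rotvec(s['tool_rot']).apply(q);v=c['view']@[*h,1];print('pred',nm,(K[0,0]*v[0]/-v[2]+K[0,2]).round(1),(K[1,1]*v[1]/v[2]+K[1,2]).round(1))
  P=cloud(c);q=P[((P>(.48,-.12,.066))&(P<(.67,.08,.08))).all(1)];print('carton',cv2.minAreaRect((q[:,:2]*1000).astype(np.float32)))
cv2.imwrite('pics/f2.png',np.hstack([cv2.resize(im[0][140:260,190:310],(400,400)),cv2.resize(im[1][130:250,210:330],(400,400))])[:,:,::-1])
```

```text
[0.55319348 0.09536308 0.13586742] [ 0.32  0.26  1.84 -0.84  1.24  0.43] 0.3506666782706978 [ 0.25938919 -0.38730138 -3.30668491]
shift [0.0016 0.0011 0.0016] turn [ 0.0003  0.0005 -0.0003]
tip [ 0.58450809 -0.02146711  0.11130929]
scene gun 0.78 [226.8 209.9] [ 0.5698 -0.0375  0.0708]
scene gun 0.67 [157.3 198.9] [ 0.5746 -0.2791  0.0391]
scene gun_hole 0.57 [267.3 195.3] [0.5726 0.0915 0.2269]
scene seam_mid 0.91 [233.1 212.4] [ 0.573  -0.0156  0.0703]
scene seam_mid 0.91 [388.8 190.9] [0.3768 0.4538 0.0942]
scene seam_mid 0.88 [228.3 150.8] [ 0.3606 -0.0938  0.0937]
pred tip 229.8 208.9
pred hole 268.8 189.8
carton ((586.686279296875, -22.32898712158203), (103.63411712646484, 129.6094512939453), 21.532678604125977)
side gun 0.86 [275.2 208.8] [0.6053 0.0083 0.0715]
side gun_hole 0.62 [242.9 161.9] [0.5445 0.0766 0.2303]
side seam_mid 0.84 [275.7 217.9] [ 0.5809 -0.0202  0.0716]
side seam_mid 0.83 [139.2 217. ] [0.291  0.2326 0.0716]
side seam_mid 0.81 [231.2 269.9] [ 0.36   -0.0987  0.0928]
pred tip 277.5 207.2
pred hole 242.2 158.7
carton ((584.508056640625, -20.586463928222656), (105.27252960205078, 132.69696044921875), 21.98763084411621)
```

View pics/f2.png

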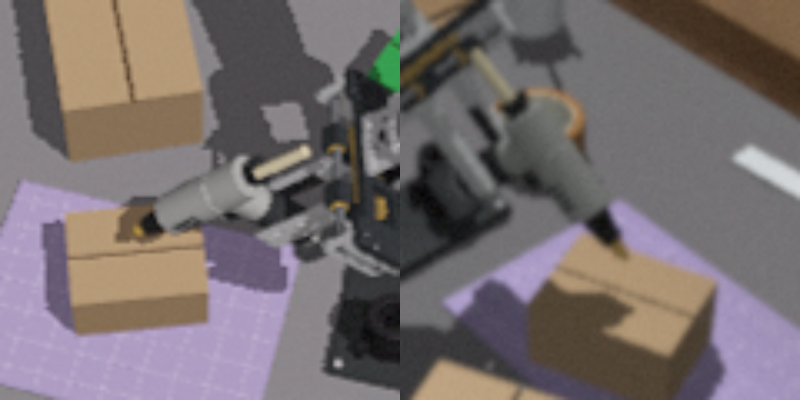

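The nozzle tip is at scene pixel ~(231,209) and side (277,206). That is about 38 mm above the middle of the seam, with the stick seated, the handle below the barrel and the carton unmoved. I'll hand it in.

```bash
python3 -c "
from h import *
print(robot.finish_job())"
```

```text
the job is handed in; nothing more can be done
None
```

The job is handed in at about 18 s: the stick is pushed to the stop, and the loaded gun is held still at 45° with the handle underneath. By my measurements its nozzle is about 38 mm above the middle of the carton's seam and the carton has not moved; no verdict was returned.

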